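Tip a filament cassette into the loading bay and press it home

TASK

The white filament cassette stands on end in the open end of the loading bay: tip it over by pushing it near its top, without lifting it, so that it falls flat on its broad face in the bay, towards the orange pusher plate but without shifting that plate yet. Then push the lying cassette along the bay until it has driven the orange plate all the way back against its hidden stop, which you must feel for, and press it there firmly (about 15 N) for a second before letting go and backing away, leaving it touching the plate. Never push the cassette harder than 25 N, and leave the spool, glue bottle and jar beside the bay alone.

Things in the scene. Friction and masses are not known exactly. Their poses are not given: they have to be found in the camera images.
- cassette: White closed box 64 x 120 x 180 mm (own x, y, z), 0.4 to 0.85 kg, balance point 90 mm up, orange disc on both broad faces. Starts on end on the bay's floor. Origin: centre of the 64 x 120 underside; z up its length, x square to a broad face, towards the orange plate. Tipped over: x points down, z along the bay to the plate, 64 mm thick, underside facing the open end.
- bay: Grey loading bay fixed to the bench, 146 mm wide. Origin on the bench under the centre line; x is the loading direction, towards the orange plate; z up. Floor top at z = 8 mm, x = -225 to 215 mm. Side walls 128 mm apart inside, 32 mm high (outward lips to 50 mm beyond x = -110). Open at -x; white end block 62 mm high at +x. The cassette starts on the centre line at x = -175 to -145 mm.
- pusher: Orange upright plate across the bay near the end block. Origin: centre of its front face, which the cassette meets, 35 mm above the bench; face 114 mm wide, 50 mm high; plate 12 mm thick. It slides only along the bay's x, stiffly (about 3 N of friction, no spring; stays where left), up to a hard stop hidden in the end block, somewhere 8 to 42 mm beyond where it starts: only feel tells.
- spool: Bystander: small green spool lying flat, diameter 80 mm, 48 mm high. Origin: centre of its underside.
- glue: Bystander: upright glue bottle with a red cap, diameter 34 mm, 100 mm high. Origin: centre of its underside.
- jar: Bystander: small jar with a black lid, diameter 52 mm, 55 mm high. Origin: centre of its underside.
- cassette_nose (a point): Centre of the cassette's 64 x 120 end face that is at the top when standing (180 mm from its origin along its z); this face meets the orange plate.
- cassette_foot (a point): Middle of the bottom edge on the plate's side, over which the standing cassette tips; in the cassette's frame at x = 32 mm, z = 0.

How it is judged:
On the way, in this order (a step that is already met when the one before it is completed fails the run):
1. the cassette has been tipped over and lies flat on its broad face in the bay, towards the plate, before the plate has been shifted by 3 mm (angle between cassette's own x axis and vertical above 3.07 rad and distance of pusher from where it was at the start of the episode below 0.003 m and height (world z) of cassette_nose below 0.046 m and angular speed of cassette below 0.3 rad/s), for 0.2 s.
2. the cassette has driven the plate back to its stop (at least 6 mm, and bearing on it with more than 6 N, twice what moves the plate) and is pressed there by the robot with more than 11 N for 0.3 s (angle between cassette's own x axis and vertical above 3.07 rad and distance of pusher from where it was at the start of the episode above 0.006 m and contact force between cassette and pusher above 6 N and contact force between any of the fingers, the arm and cassette above 11 N), for 0.3 s.
At the end, for the whole second after the job is handed in: The cassette lies flat on its broad face in the bay (within 4 degrees, square to the bay within 3.5 degrees), at rest; the orange plate is still back where it was driven (at least 6 mm from its start) and the cassette's end touches it (within 3 mm) (angle between cassette's own x axis and vertical above 3.07 rad and distance of pusher from where it was at the start of the episode above 0.006 m and x of cassette_nose in the frame of pusher above -0.003 m and z of cassette_nose in the frame of bay below 0.046 m and angle between the z axis of cassette and the x axis of bay, either way round below 0.06 rad and linear speed of cassette below 0.01 m/s).
It fails at once if the cassette is pushed with more than 25 N (contact force between any of the fingers, the arm and cassette above 25 N).
It fails at once if the cassette is lifted: its tipping edge rises more than 30 mm above the bay floor while it is not lying (height (world z) of cassette_foot above 0.038 m and angle between cassette's own x axis and vertical below 2.8 rad).
It fails at once if the spool is moved by more than 20 mm or knocked over (distance of spool from where it was at the start of the episode above 0.02 m or angle between spool's own z axis and vertical above 0.5 rad).
It fails at once if the glue is moved by more than 20 mm or knocked over (distance of glue from where it was at the start of the episode above 0.02 m or angle between glue's own z axis and vertical above 0.5 rad).
It fails at once if the jar is moved by more than 20 mm or knocked over (distance of jar from where it was at the start of the episode above 0.02 m or angle between jar's own z axis and vertical above 0.5 rad).
It also fails if it takes over 64 s, if anything falls off the work surface, if the arm or the gripper's body presses on something with over 40 N, if the wrist force passes 120 N, or if a joint passes its speed limit or range.

ROBOT

A 7-joint arm with a two-finger parallel gripper is mounted at the origin on the work surface. World frame = base frame: x ahead of the robot, y to its left, z up, the work surface at z = 0. Lengths are in m, angles in rad, forces in N, time in s.
With the tool pointing down it reaches from about 0.425 to 1.025 m from the base axis. Payload 9.4 kg.
Tool frame: the origin (TCP) lies midway between the tips of the shut fingers; the grasp point (between the pads) lies 19 mm behind it (env.grip_depth is the distance from the TCP to the grasp point, in m); z points along the fingers, y is the line along which they close (so a half turn about z gives the same grasp; the last joint's range is limited). The gripper opens to 93 mm and grips with 3 to 60 N. Pads are 15 mm wide; open, the fingers measure 128 mm over their backs; the gripper's body (75 mm by 188 mm) begins 65 mm behind the grasp point.
Start: joints at [-1.199, 0.599, -0.003, 1.599, 0.002, 0.943, -0.08], TCP at [0.315, 0.653, 0.219] pointing down, gripper open.
Joint ranges: [-2.57, 2.57], [-0.35, 1.97], [-1.29, 1.29], [0.11, 2.56], [-1.05, 4.19], [0.11, 1.86], [-2.63, 2.63]. Speed limits (rad/s): [2.22, 2.22, 3.01, 3.01, 3.14, 3.14, 3.14].

INTERFACE

Orientations are given as [roll, pitch, yaw] about the fixed x, y, z axes, in that order (R = Rz(yaw) Ry(pitch) Rx(roll)).
In Python, from workcell import env, get_image, boxes_of, silhouettes gives the robot as it stands.
- The arm moves only by the tool play_rows, never from a script. Its argument "moves" is a list of rows, each a list of 7 numbers: the shift along the tool's x, y, z in units of 500 mm (1.0 is 500 mm), then the turn, a rotation vector about the tool's x, y, z in units of 90 degrees (1.0 is 90 degrees), then the opening in per cent of the stroke, from 0 (shut) to 100 (fully open). A call has 1 to 20 rows; each row is the pose to reach, as a shift and turn from the pose commanded when the call began, along the tool's axes at that moment; what a row does not reach only later rows make up. A row lasts 1/12 s, in which the tool goes at most 41.7 mm and 7.16 degrees, less where a joint would pass 70% of its speed; a pose out of reach is approached as far as the arm can. A call with a number of a shift or a turn outside -1 to 1 is refused whole. A call with a gripper value outside its range is refused whole. The fingers move at their own pace and stop on an object; "grip_force" is the grip in N (left out, the last holds). Time passes only in rows, so rows that repeat a pose let the fingers close. It gives the time, the measured TCP pose, the force, the opening and the grip force at its end, in the units of the state.
- env.state(): the state, without advancing time (a new reading comes with each control period).
- get_image(name): name is "side" or "top" or "wrist"; returns a dict with "frame" (384x512x3 uint8, red, green, blue), "camera_matrix" (3x3 intrinsics, pixels), "R" (3x3) and "t" (3): a world point X has camera coordinates R X + t. Camera axes: x right, y down, z forward; pixel columns grow to the right and rows downward; lengths in m; the calibration is good to about 2 mm. A picture is of the moment at which its call begins. There is no depth.
- env.sign_off(): hands the job in; it is judged then, once.
Trained networks look in a picture, given as the dict that the camera call returned (one of the last four; its "shot" number tells which), for a name from the list of things; names that differ only in an ending like _2 or _b are one class to them, and where a whole thing is asked for, a point or a joint stands for the part that bears it (a point fixed in the world has none). Each returns a list of dicts, best first, with "p" (0 to 1); they miss things now and then, are a little off and sometimes report something else, mostly with a low value. They report only what shows in the picture. A call takes as long as a camera call.
- boxes_of(picture, name): "box" ([left, top, right, bottom] in pixels, round what is visible of it).
- silhouettes(picture, name): "pixels" (384x512 bool, what is visible of it) and "box" ([left, top, right, bottom] in pixels, round what is visible of it).
The state is a dict: "clock": time; "joint_pos": joint angles; "qd": joint speeds; "joint_efforts": joint torques, N m; "position": TCP position; "tcp_rot": TCP orientation; "force": force on the tool from outside, world axes, zero at the start; "ft_torque": the same for the moment, N m; "grip_width": finger opening in m; "grip_force": force on a finger pad.
Only numpy, scipy, OpenCV 4.12 (cv2) and the standard library are available. Lean on these libraries where they do the work, as an engineer would, in place of code of your own. Each camera call takes 0.05 s, during which the arm holds its last target. There are 200 camera calls.

## Working session

There is one attempt and no reset: what is moved stays moved. The work goes in short steps, Python scripts to look and compute and a tool call to move; the robot and the scene stay as the last step left them, time stands still between calls to the robot, and variables do not carry over. Pictures are saved under pics/ and viewed, at most 10 in all, crops included, and the job is handed in when it is done.

Besides the shell and the picture viewer there is one more tool, called as name(argument=value, ...) on one line, values as JSON. play_rows: Moves the arm, as the interface text tells. Shifts and turns lie within -1 to 1; 1 stands for 500 mm of shift or 90 degrees of turn. Its arguments: {"type":"object","properties":{"moves":{"type":"array"},"grip_force":{"type":"number"}},"required":["moves"]}

```bash
mkdir -p pics; ls; cat > h.py <<'E'
import numpy as np, cv2
from workcell import env, get_image, boxes_of, silhouettes
def ray(p,u,v):
    d=p["R"].T@np.linalg.inv(p["camera_matrix"])@np.array([u,v,1.0]); o=-p["R"].T@p["t"]; return o,d
def onz(p,u,v,z):
    o,d=ray(p,u,v); return o+d*(z-o[2])/d[2]
def proj(p,X):
    c=p["R"]@np.asarray(X,float)+p["t"]; c=p["camera_matrix"]@c; return c[:2]/c[2]
E
python3 - <<'E'
from h import *
s=env.state(); print(s)
for n in ("side","top"):
    p=get_image(n); cv2.imwrite(f"pics/{n}0.png",p["frame"][:,:,::-1]); print(n,-p["R"].T@p["t"])
    for o in ("cassette","bay","pusher","spool","glue","jar"):
        r=silhouettes(p,o)[:1]
        for q in r:
            m=q["pixels"].astype(np.uint8); c=max(cv2.findContours(m,0,2)[0],key=cv2.contourArea)
            print(o,q["p"],q["box"],cv2.approxPolyDP(c,3,True)[:,0].tolist())
E
```

```text
pics
{'clock': 0.0, 'joint_pos': array([-1.19870834,  0.6001321 , -0.0025461 ,  1.60013677,  0.00179508,
        0.94291173, -0.07979524]), 'qd': array([-0.00246672, -0.00093101,  0.00041818, -0.0009732 ,  0.00122395,
       -0.00037119,  0.00055077]), 'joint_efforts': array([-1.95931985e-03, -7.65081525e+01,  1.49624504e+00, -2.52380455e+01,
       -5.25473733e-02,  1.64222158e-02,  1.48881727e-04]), 'position': array([0.31435584, 0.65274797, 0.21775244]), 'tcp_rot': array([-3.14001306e+00,  1.39471891e-04,  2.69286752e+00]), 'force': array([-0.54271254, -0.00145259,  0.31180339]), 'ft_torque': array([0.02473023, 0.01471615, 0.03752841]), 'grip_force': 0.0, 'grip_width': 0.09317371436172349}
side [0.2575415  0.52937935 0.60274074]
cassette 0.81 [272.1, 134.8, 338.1, 234.1] [[293, 133], [276, 144], [272, 209], [307, 231], [328, 215], [339, 155]]
bay 0.67 [131.9, 196.8, 339.1, 344.7] [[335, 215], [305, 231], [274, 211], [270, 198], [260, 201], [255, 197], [157, 255], [150, 264], [144, 262], [134, 268], [136, 289], [183, 342], [334, 225]]
pusher 0.57 [181.2, 248.2, 226.6, 296.7] [[183,
[... 625 characters left out ...]
7, 287.1] [[127, 151], [106, 225], [127, 229], [130, 236], [271, 275], [279, 271], [333, 285], [304, 276], [291, 267], [305, 212], [313, 201], [297, 197], [295, 191], [157, 154], [151, 160]]
pusher 0.67 [157.8, 171.9, 185.9, 235.9] [[181, 173], [176, 174], [158, 229], [162, 233], [168, 233], [185, 181]]
spool 0.58 [191.8, 106.9, 233.4, 153.4] [[206, 108], [193, 119], [191, 132], [203, 150], [220, 152], [233, 137], [231, 122], [221, 110]]
glue 0.87 [190.1, 278.4, 209.6, 298.8] [[207, 280], [194, 281], [189, 286], [189, 295], [194, 299], [204, 297], [210, 289]]
jar 0.72 [276.5, 132.2, 305.7, 165.0] [[288, 134], [281, 139], [278, 153], [283, 160], [294, 163], [303, 155], [304, 142], [300, 136]]
```

```bash
python3 - <<'E'
import cv2,numpy as np
a=cv2.imread("pics/side0.png")[100:360,110:360];b=cv2.imread("pics/top0.png")[90:350,90:390]
a=cv2.resize(a,(400,416));b=cv2.resize(b,(400,347));b=cv2.copyMakeBorder(b,0,69,0,0,0)
cv2.imwrite("pics/m0.png",np.hstack([a,b]))
E
python3 - <<'E'
from h import *
P={n:get_image(n) for n in ("side","top")}
p=P["top"]
print("pusher top",[onz(p,*q,.060).round(3).tolist() for q in ((181,173),(158,229),(185,181),(168,233))])
print("bay lips z.05",[onz(p,*q,.05).round(3).tolist() for q in ((157,154),(295,191),(130,236),(271,275))])
print("block",[onz(p,*q,.062).round(3).tolist() for q in ((127,151),(106,225))])
print("cas top z.188",[onz(p,*q,.188).round(3).tolist() for q in ((319,200),(359,211),(340,283),(303,274))])
p=P["side"]
print("side cas top",[onz(p,*q,.188).round(3).tolist() for q in ((276,144),(293,133),(339,155))])
print("pusher side",[onz(p,*q,.060).round(3).tolist() for q in ((183,246),(196,252),(224,278))])
for o,z in (("spool",.024),("glue",.05),("jar",.0275)):
  for n in P:
    b=boxes_of(P[n],o)[0]["box"]; print(o,n,onz(P[n],(b[0]+b[2])/2,(b[1]+b[3])/2,z).round(3))
# triangulation of the cassette top corner
E
```

```text
pusher top [[0.634, 0.129, 0.06], [0.53, 0.167, 0.06], [0.619, 0.121, 0.06], [0.523, 0.149, 0.06]]
bay lips z.05 [[0.671, 0.177, 0.05], [0.605, -0.082, 0.05], [0.517, 0.221, 0.05], [0.451, -0.04, 0.05]]
block [[0.674, 0.23, 0.062], [0.536, 0.262, 0.062]]
cas top z.188 [[0.574, -0.107, 0.188], [0.558, -0.167, 0.188], [0.451, -0.138, 0.188], [0.463, -0.083, 0.188]]
side cas top [[0.57, -0.102, 0.188], [0.561, -0.162, 0.188], [0.445, -0.133, 0.188]]
pusher side [[0.635, 0.135, 0.06], [0.604, 0.134, 0.06], [0.525, 0.157, 0.06]]
spool side [0.721 0.075 0.024]
spool top [0.725 0.075 0.024]
glue side [0.423 0.089 0.05 ]
glue top [0.718 0.073 0.05 ]
jar side [ 0.678 -0.07   0.027]
jar top [ 0.69  -0.079  0.027]
```

View pics/m0.png

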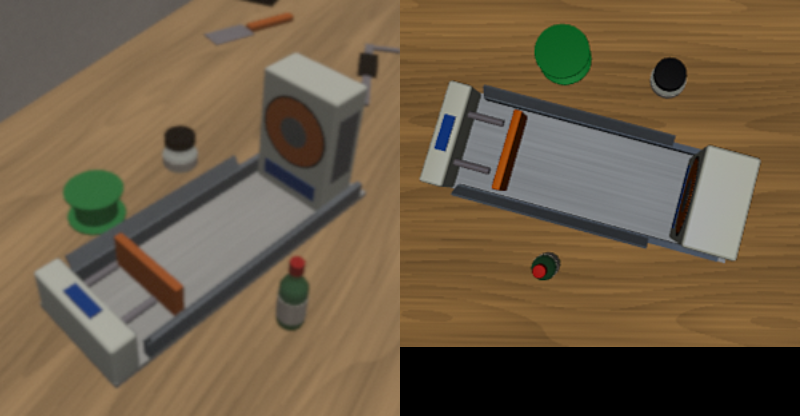

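The pictures show the cassette at the open end (top crop about 720,200, so world about 0.51,-0.12). The plate is at the far end, about (0.571,0.135). The bay's heading is about 75.75°, and the spool and jar are on +x, with the glue on -x. Both views agree to about 5 mm.

```bash
cat >> h.py <<'E'
from scipy.spatial.transform import Rotation as Ro
D=np.array([np.cos(np.radians(75.75)),np.sin(np.radians(75.75)),0]); N=np.array([-D[1],D[0],0]); O=np.array([.555,.046,0])
def bay(p): q=np.asarray(p)-O; return np.array([q@D,q@N,q[2]])
def unit(target,yaw=np.radians(75.75)):
    s=env.state(); R=Ro.from_euler("xyz",s["tcp_rot"]); G=Ro.from_euler("xyz",[np.pi,0,yaw])
    return (R.inv().apply(np.asarray(target)-s["position"])/.5).round(4).tolist(), ((R.inv()*G).as_rotvec()/(np.pi/2)).round(4).tolist()
E
python3 - <<'E'
from h import *
for t in ((.56,.45,.28),(.6,.1,.28),(.491,-.21,.28)): print(t,bay(t).round(3),unit(t))
E
```

```text
(0.56, 0.45, 0.28) [0.393 0.095 0.28 ] ([-0.6186, -0.1532, -0.1228], [-0.0, 0.0, 0.8726])
(0.6, 0.1, 0.28) [ 0.063 -0.03   0.28 ] ([-0.9944, -0.7492, -0.1228], [-0.0, 0.0, 0.8726])
(0.491, -0.21, 0.28) [-0.264 -0.001  0.28 ] ([-1.067, -1.4023, -0.1227], [-0.0, 0.0, 0.8726])
```

play_rows(moves=[[-0.31,-0.08,-0.12,0,0,0.1,50],[-0.62,-0.15,-0.12,0,0,0.3,50],[-0.62,-0.15,-0.12,0,0,0.4,50],[-0.62,-0.15,-0.12,0,0,0.5,50],[-0.62,-0.15,-0.12,0,0,0.5,50],[-0.62,-0.15,-0.12,0,0,0.6,50],[-0.62,-0.15,-0.12,0,0,0.7,50],[-0.99,-0.75,-0.12,0,0,0.87,50],[-0.99,-0.75,-0.12,0,0,0.87,50],[-0.99,-0.75,-0.12,0,0,0.87,50],[-0.99,-0.75,-0.12,0,0,0.87,50],[-0.99,-0.75,-0.12,0,0,0.87,50],[-0.99,-0.75,-0.12,0,0,0.87,50],[-0.99,-0.75,-0.12,0,0,0.87,50],[-0.99,-0.75,-0.12,0,0,0.87,50],[-0.99,-0.75,-0.12,0,0,0.87,50],[-0.99,-0.75,-0.12,0,0,0.87,50]])

```text
clock: 2.52
position: [0.5989, 0.0907, 0.2798]
tcp_rot: [3.139, 0.003, 1.316]
force: [0.2, -0.2, -0.1]
grip_width: 0.0468
grip_force: 0.0
```

```bash
python3 - <<'E'
from h import *
s=env.state();print(s["clock"],s["position"],s["tcp_rot"],s["joint_pos"].round(2),s["force"],s["grip_width"])
for t in ((.491,-.21,.28),(.491,-.21,.16)): print(unit(t))
E
```

```text
2.5167 [0.59893351 0.09073966 0.27979339] [3.13858812e+00 2.77140023e-03 1.31583047e+00] [-0.54  0.41  0.43  1.83 -0.2   0.94 -0.28] [ 0.23744601 -0.21274404 -0.06021076] 0.04677698062832972
([-0.6365, -0.0572, 0.0012], [0.0019, 0.0018, -0.004])
([-0.6358, -0.0579, 0.2412], [0.0019, 0.0018, -0.004])
```

play_rows(moves=[[-0.32,-0.03,0,0,0,0,50],[-0.64,-0.057,0,0,0,0,50],[-0.64,-0.057,0,0,0,0,50],[-0.64,-0.057,0,0,0,0,50],[-0.64,-0.057,0,0,0,0,50],[-0.64,-0.057,0,0,0,0,50],[-0.64,-0.057,0,0,0,0,50],[-0.64,-0.057,0,0,0,0,50],[-0.64,-0.057,0,0,0,0,50],[-0.64,-0.057,0,0,0,0,50],[-0.64,-0.057,0,0,0,0,50],[-0.64,-0.057,0.23,0,0,0,50],[-0.64,-0.057,0.23,0,0,0,50],[-0.64,-0.057,0.23,0,0,0,50],[-0.64,-0.057,0.23,0,0,0,50],[-0.64,-0.057,0.23,0,0,0,50],[-0.64,-0.057,0.23,0,0,0,50]])

```text
clock: 3.93
position: [0.4938, -0.2026, 0.1649]
tcp_rot: [3.14, -0.0, 1.327]
force: [-0.2, -0.1, 0.4]
grip_width: 0.0466
grip_force: 0.0
```

```bash
python3 - <<'E'
from h import *
s=env.state();print(s["clock"],s["position"],bay(s["position"]),s["tcp_rot"],s["joint_pos"].round(2),s["force"])
a=get_image("side")["frame"];b=get_image("top")["frame"]
cv2.imwrite("pics/m1.png",np.hstack([cv2.resize(a[90:330,150:450],(400,320)),cv2.resize(b[130:370,150:450],(400,320))])[:,:,::-1])
E
```

```text
3.9333 [ 0.49383438 -0.20258668  0.164926  ] [-0.25599401 -0.00190682  0.164926  ] [ 3.14045228e+00 -4.67277554e-05  1.32737155e+00] [ 0.    0.47  0.4   2.11 -0.31  0.62  0.37] [-0.23789086 -0.07097213  0.43607966]
```

View pics/m1.png

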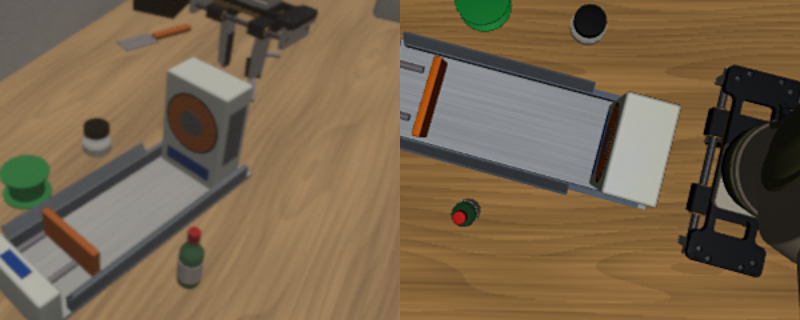

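The gripper is square behind the standing cassette (right crop: body about 730,180, cassette about 640,150). I'll push slowly.

play_rows(moves=[[0.02,0,0,0,0,0,50],[0.04,0,0,0,0,0,50],[0.055,0,0,0,0,0,50],[0.06,0,0,0,0,0,50],[0.066,0,0,0,0,0,50],[0.072,0,0,0,0,0,50],[0.078,0,0,0,0,0,50],[0.084,0,0,0,0,0,50],[0.09,0,0,0,0,0,50],[0.096,0,0,0,0,0,50],[0.102,0,0,0,0,0,50],[0.108,0,0,0,0,0,50],[0.114,0,0,0,0,0,50],[0.12,0,0,0,0,0,50]])

```text
clock: 5.2
position: [0.5073, -0.1445, 0.1636]
tcp_rot: [3.142, -0.0, 1.326]
force: [0.1, -0.5, 0.2]
grip_width: 0.0465
grip_force: 0.5
```

```bash
python3 - <<'E'
from h import *
s=env.state();print(s["clock"],bay(s["position"]),s["force"]@D,s["force"])
a=get_image("side")["frame"]
cv2.imwrite("pics/m2.png",cv2.resize(a[90:330,150:450],(400,320))[:,:,::-1])
E
```

```text
5.2 [-0.19635255 -0.00068011  0.16363359] -0.45408664197357806 [ 0.12919057 -0.50131225  0.23607493]
```

View pics/m2.png

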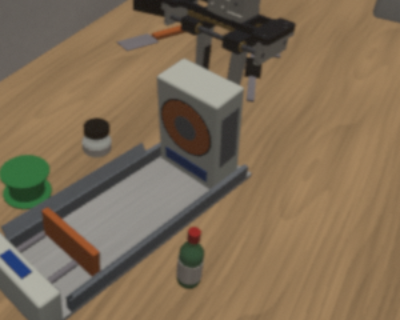

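The cassette's top has started to lean (its lower front edge is still at about 210,185). Continuing.

play_rows(moves=[[0.006,0,0,0,0,0,50],[0.012,0,0,0,0,0,50],[0.018,0,0,0,0,0,50],[0.024,0,0,0,0,0,50],[0.03,0,0,0,0,0,50],[0.036,0,0,0,0,0,50],[0.042,0,0,0,0,0,50]])

```text
clock: 5.83
position: [0.5124, -0.124, 0.1636]
tcp_rot: [-3.142, -0.0, 1.326]
force: [-1.0, -0.4, -0.7]
grip_width: 0.0464
grip_force: 0.2
```

```bash
python3 - <<'E'
from h import *
s=env.state();print(s["clock"],bay(s["position"]),s["force"]@D,s["force"])
a=get_image("side")["frame"]
cv2.imwrite("pics/m3.png",cv2.resize(a[90:330,150:450],(400,320))[:,:,::-1])
E
```

```text
5.8333 [-0.17525129 -0.00054954  0.16361982] -0.6238225257526426 [-1.02474461 -0.38337435 -0.69935847]
```

View pics/m3.png

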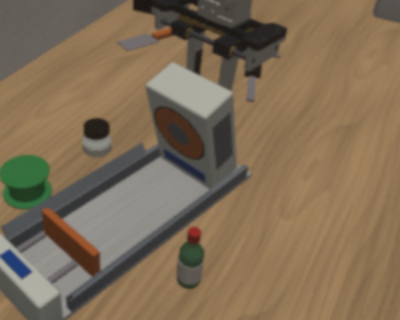

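Tipping clearly (top left corner moved from 160,90 to 150,85, foot still at 210,185). I'll push on past the balance point.

play_rows(moves=[[0.006,0,0,0,0,0,50],[0.012,0,0,0,0,0,50],[0.018,0,0,0,0,0,50],[0.024,0,0,0,0,0,50],[0.03,0,0,0,0,0,50],[0.036,0,0,0,0,0,50],[0.042,0,0,0,0,0,50],[0.048,0,0,0,0,0,50],[0.054,0,0,0,0,0,50],[0.06,0,0,0,0,0,50],[0.066,0,0,0,0,0,50],[0.066,0,0,0,0,0,50],[0.066,0,0,0,0,0,50],[0.066,0,0,0,0,0,50],[0.066,0,0,0,0,0,50],[0.066,0,0,0,0,0,50]])

```text
clock: 7.22
position: [0.5203, -0.0926, 0.1637]
tcp_rot: [3.142, 0.0, 1.326]
force: [-0.2, -0.2, 0.1]
grip_width: 0.0464
grip_force: 0.0
```

```bash
python3 - <<'E'
from h import *
s=env.state();print(s["clock"],bay(s["position"]),s["force"]@D,s["force"])
a=get_image("side")["frame"];b=get_image("top")["frame"]
cv2.imwrite("pics/m4.png",np.hstack([cv2.resize(a[90:330,150:450],(400,320)),cv2.resize(b[130:370,100:400],(400,320))])[:,:,::-1])
E
```

```text
7.2167 [-0.1428635  -0.00046106  0.16367462] -0.27245119997916584 [-0.24535803 -0.2187874   0.12171347]
```

View pics/m4.png

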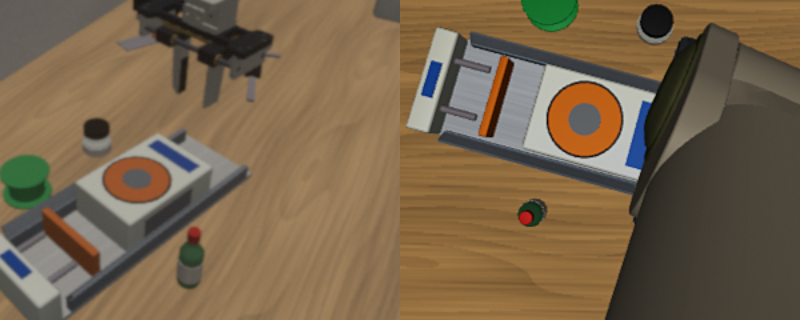

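It lies flat and square, with the nose well short of the plate (right crop: nose edge about 535, plate about 500). Next I back off and descend behind it.

play_rows(moves=[[-0.06,0,0,0,0,0,50],[-0.134,0,0,0,0,0,50],[-0.134,0,0,0,0,0,50],[-0.134,0,0,0,0,0,50],[-0.134,0,0,0,0,0,50],[-0.134,0,0.07,0,0,0,50],[-0.134,0,0.14,0,0,0,50],[-0.134,0,0.2,0,0,0,50],[-0.134,0,0.24,0,0,0,50],[-0.134,0,0.266,0,0,0,50],[-0.134,0,0.266,0,0,0,50],[-0.134,0,0.266,0,0,0,50],[-0.134,0,0.266,0,0,0,50]])

```text
clock: 8.4
position: [0.5047, -0.1568, 0.0313]
tcp_rot: [3.141, -0.0, 1.327]
force: [0.5, -0.2, 0.1]
grip_width: 0.0467
grip_force: 0.0
```

```bash
python3 - <<'E'
from h import *
s=env.state();print(s["clock"],bay(s["position"]),s["tcp_rot"],bay(O+s["force"]))
p=get_image("top")
for o in ("cassette","pusher"):
    q=silhouettes(p,o)[0]; c=max(cv2.findContours(q["pixels"].astype(np.uint8),0,2)[0],key=cv2.contourArea)
    z=.072 if o=="cassette" else .06
    print(o,q["p"],[(v,bay(onz(p,*v,z)).round(3).tolist()) for v in cv2.approxPolyDP(c,3,True)[:,0].tolist()])
E
```

```text
8.4 [-0.20894909 -0.00112416  0.03127454] [ 3.14097280e+00 -2.20945464e-04  1.32725988e+00] [-0.08035401 -0.4981169   0.06676376]
cassette 0.69 [([210, 179], [0.043, -0.058, 0.072]), ([193, 240], [0.042, 0.056, 0.072]), ([287, 265], [-0.13, 0.054, 0.072]), ([303, 203], [-0.13, -0.06, 0.072])]
pusher 0.88 [([178, 172], [0.106, -0.057, 0.06]), ([160, 230], [0.107, 0.055, 0.06]), ([166, 232], [0.096, 0.055, 0.06]), ([171, 228], [0.089, 0.046, 0.06]), ([184, 181], [0.09, -0.043, 0.06])]
```

play_rows(moves=[[0.04,0,0,0,0,0,50],[0.08,0,0,0,0,0,50],[0.1,0,0,0,0,0,50],[0.106,0,0,0,0,0,50],[0.112,0,0,0,0,0,50],[0.117,0,0,0,0,0,50],[0.122,0,0,0,0,0,50],[0.127,0,0,0,0,0,50],[0.132,0,0,0,0,0,50],[0.137,0,0,0,0,0,50],[0.142,0,0,0,0,0,50],[0.148,0,0,0,0,0,50],[0.155,0,0,0,0,0,50],[0.162,0,0,0,0,0,50],[0.169,0,0,0,0,0,50],[0.176,0,0,0,0,0,50],[0.183,0,0,0,0,0,50],[0.19,0,0,0,0,0,50],[0.197,0,0,0,0,0,50],[0.204,0,0,0,0,0,50]])

```text
clock: 10.22
position: [0.5289, -0.058, 0.0307]
tcp_rot: [3.142, 0.0, 1.326]
force: [-0.4, -3.3, -0.0]
grip_width: 0.0464
grip_force: 1.4
```

```bash
cat > look.py <<'E'
from h import *
s=env.state();print(s["clock"],bay(s["position"]).round(4),"F bay",(bay(O+s["force"])).round(2))
p=get_image("top")
for o in ("cassette","pusher"):
    q=silhouettes(p,o)[0]; c=max(cv2.findContours(q["pixels"].astype(np.uint8),0,2)[0],key=cv2.contourArea)
    z=.072 if o=="cassette" else .06
    print(o,q["p"],[bay(onz(p,*v,z)).round(3).tolist()[:2] for v in cv2.approxPolyDP(c,3,True)[:,0].tolist()])
E
python3 look.py
```

```text
10.2167 [-0.1073 -0.0003  0.0307] F bay [-3.34 -0.39 -0.01]
cassette 0.64 [[0.079, -0.058], [0.079, 0.057], [-0.014, 0.057], [-0.037, 0.007], [-0.041, -0.058]]
pusher 0.77 [[0.102, -0.058], [0.11, -0.053], [0.109, 0.055], [0.101, 0.057], [0.088, 0.048], [0.09, -0.051]]
```

play_rows(moves=[[0.004,0,0,0,0,0,50],[0.008,0,0,0,0,0,50],[0.012,0,0,0,0,0,50],[0.015,0,0,0,0,0,50],[0.018,0,0,0,0,0,50],[0.021,0,0,0,0,0,50],[0.024,0,0,0,0,0,50],[0.027,0,0,0,0,0,50],[0.03,0,0,0,0,0,50],[0.033,0,0,0,0,0,50],[0.036,0,0,0,0,0,50],[0.036,0,0,0,0,0,50],[0.036,0,0,0,0,0,50]])

```text
clock: 11.45
position: [0.5332, -0.0408, 0.0307]
tcp_rot: [3.141, -0.0, 1.326]
force: [0.2, -2.4, 0.6]
grip_width: 0.0466
grip_force: 1.1
```

```bash
python3 look.py
```

```text
11.45 [-0.0895 -0.0003  0.0307] F bay [-2.26 -0.74  0.62]
cassette 0.78 [[0.094, -0.058], [0.097, 0.054], [0.033, 0.057], [-0.004, -0.005], [-0.011, -0.059]]
pusher 0.57 [[0.106, -0.058], [0.112, -0.001], [0.105, 0.056], [0.099, -0.049]]
```

play_rows(moves=[[0.002,0,0,0,0,0,50],[0.004,0,0,0,0,0,50],[0.006,0,0,0,0,0,50]])

```text
clock: 11.85
position: [0.5335, -0.0391, 0.0307]
tcp_rot: [-3.142, 0.001, 1.325]
force: [-1.7, -6.0, 0.8]
grip_width: 0.0466
grip_force: 3.2
```

play_rows(moves=[[0.0015,0,0,0,0,0,50],[0.003,0,0,0,0,0,50]])

```text
clock: 12.02
position: [0.5338, -0.0377, 0.0307]
tcp_rot: [-3.142, 0.001, 1.325]
force: [-1.8, -6.2, 1.3]
grip_width: 0.0464
grip_force: 3.2
```

play_rows(moves=[[0.0015,0,0,0,0,0,50],[0.003,0,0,0,0,0,50],[0.0045,0,0,0,0,0,50]])

```text
clock: 12.27
position: [0.5344, -0.0355, 0.0307]
tcp_rot: [-3.142, 0.001, 1.325]
force: [-2.2, -5.7, 1.9]
grip_width: 0.0463
grip_force: 3.1
```

play_rows(moves=[[0.0015,0,0,0,0,0,50],[0.003,0,0,0,0,0,50]])

```text
clock: 12.43
position: [0.5347, -0.034, 0.0307]
tcp_rot: [-3.142, 0.001, 1.325]
force: [-1.3, -5.8, 1.3]
grip_width: 0.0467
grip_force: 3.1
```

play_rows(moves=[[0.0015,0,0,0,0,0,50],[0.003,0,0,0,0,0,50],[0.0045,0,0,0,0,0,50]])

```text
clock: 12.68
position: [0.5353, -0.0319, 0.0306]
tcp_rot: [-3.142, 0.001, 1.325]
force: [-1.4, -5.3, 1.1]
grip_width: 0.0465
grip_force: 3.1
```

play_rows(moves=[[0.0015,0,0,0,0,0,50],[0.003,0,0,0,0,0,50],[0.0045,0,0,0,0,0,50],[0.006,0,0,0,0,0,50]])

```text
clock: 13.02
position: [0.536, -0.0289, 0.0306]
tcp_rot: [-3.141, 0.001, 1.325]
force: [-2.9, -5.0, 1.1]
grip_width: 0.0465
grip_force: 3.1
```

play_rows(moves=[[0.0015,0,0,0,0,0,50],[0.003,0,0,0,0,0,50],[0.0045,0,0,0,0,0,50],[0.006,0,0,0,0,0,50]])

```text
clock: 13.35
position: [0.5368, -0.026, 0.0307]
tcp_rot: [-3.142, 0.001, 1.325]
force: [-2.4, -5.3, 1.1]
grip_width: 0.0465
grip_force: 3.1
```

play_rows(moves=[[0.0015,0,0,0,0,0,50],[0.003,0,0,0,0,0,50],[0.0045,0,0,0,0,0,50],[0.006,0,0,0,0,0,50]])

```text
clock: 13.68
position: [0.5375, -0.0231, 0.0307]
tcp_rot: [-3.142, 0.001, 1.325]
force: [-1.3, -5.3, 0.7]
grip_width: 0.0463
grip_force: 3.1
```

play_rows(moves=[[0.0015,0,0,0,0,0,50],[0.003,0,0,0,0,0,50],[0.0045,0,0,0,0,0,50],[0.006,0,0,0,0,0,50]])

```text
clock: 14.02
position: [0.5382, -0.0202, 0.0307]
tcp_rot: [-3.142, 0.001, 1.325]
force: [-1.7, -6.1, 0.8]
grip_width: 0.0464
grip_force: 3.1
```

play_rows(moves=[[0.0015,0,0,0,0,0,50],[0.003,0,0,0,0,0,50],[0.0045,0,0,0,0,0,50],[0.006,0,0,0,0,0,50]])

```text
clock: 14.35
position: [0.5389, -0.0173, 0.0306]
tcp_rot: [-3.141, 0.001, 1.325]
force: [-2.3, -6.4, 1.8]
grip_width: 0.0463
grip_force: 3.1
```

play_rows(moves=[[0.0015,0,0,0,0,0,50],[0.003,0,0,0,0,0,50],[0.0045,0,0,0,0,0,50],[0.006,0,0,0,0,0,50]])

```text
clock: 14.68
position: [0.5397, -0.0144, 0.0307]
tcp_rot: [-3.142, 0.001, 1.325]
force: [-2.2, -6.4, 1.4]
grip_width: 0.0469
grip_force: 3.1
```

play_rows(moves=[[0.0015,0,0,0,0,0,50],[0.003,0,0,0,0,0,50],[0.0045,0,0,0,0,0,50],[0.006,0,0,0,0,0,50]])

```text
clock: 15.02
position: [0.5404, -0.0115, 0.0306]
tcp_rot: [-3.142, 0.001, 1.325]
force: [-1.4, -5.8, 1.9]
grip_width: 0.0464
grip_force: 3.0
```

play_rows(moves=[[0.0015,0,0,0,0,0,50],[0.003,0,0,0,0,0,50],[0.0045,0,0,0,0,0,50],[0.006,0,0,0,0,0,50]])

```text
clock: 15.35
position: [0.5411, -0.0086, 0.0306]
tcp_rot: [-3.142, 0.001, 1.325]
force: [-1.9, -5.5, 1.7]
grip_width: 0.0465
grip_force: 3.0
```

play_rows(moves=[[0.0015,0,0,0,0,0,50],[0.003,0,0,0,0,0,50],[0.0045,0,0,0,0,0,50],[0.006,0,0,0,0,0,50]])

```text
clock: 15.68
position: [0.5419, -0.0056, 0.0307]
tcp_rot: [3.142, 0.001, 1.325]
force: [-2.0, -5.5, 2.0]
grip_width: 0.0464
grip_force: 3.0
```

play_rows(moves=[[0.0015,0,0,0,0,0,50],[0.003,0,0,0,0,0,50],[0.0045,0,0,0,0,0,50]])

```text
clock: 15.93
position: [0.5424, -0.0034, 0.0306]
tcp_rot: [-3.142, 0.001, 1.325]
force: [-2.4, -5.5, 2.2]
grip_width: 0.046
grip_force: 3.0
```

```bash
python3 look.py; python3 - <<'E'
from h import *
a=get_image("side")["frame"];cv2.imwrite("pics/m5.png",cv2.resize(a[90:370,110:410],(600,560))[:,:,::-1])
E
```

```text
15.9333 [-0.051   0.      0.0306] F bay [-5.96  0.92  2.18]
cassette 0.61 [[0.058, -0.058], [0.134, -0.058], [0.133, 0.058], [0.071, -0.009]]Traceback (most recent call last):
  File "look.py", line 5, in <module>
    q=silhouettes(p,o)[0]; c=max(cv2.findContours(q["pixels"].astype(np.uint8),0,2)[0],key=cv2.contourArea)
      ~~~~~~~~~~~~~~~~^^^
IndexError: list index out of range
```

View pics/m5.png

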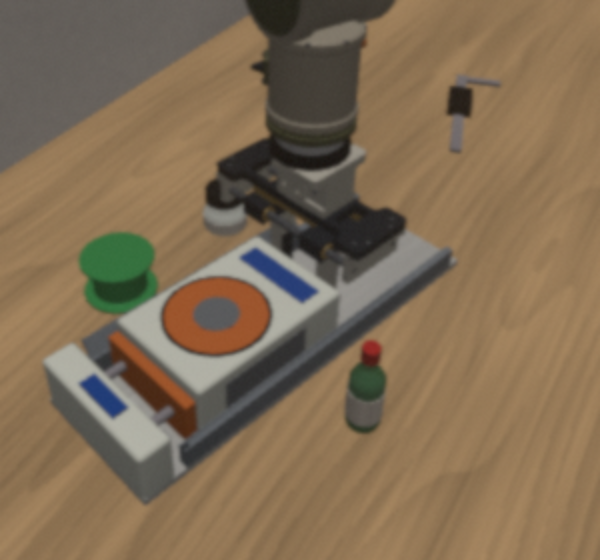

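The cassette is flush against the plate (about 150,370 in the crop), with the gap to the block shrinking, and the bystanders are untouched. Continuing in small steps.

play_rows(moves=[[0.0015,0,0,0,0,0,50],[0.003,0,0,0,0,0,50],[0.004,0,0,0,0,0,50]])

```text
clock: 16.38
position: [0.5429, -0.0015, 0.0306]
tcp_rot: [-3.142, 0.001, 1.325]
force: [-0.8, -5.5, 1.9]
grip_width: 0.0468
grip_force: 3.0
```

play_rows(moves=[[0.0015,0,0,0,0,0,50],[0.003,0,0,0,0,0,50],[0.004,0,0,0,0,0,50]])

```text
clock: 16.63
position: [0.5429, -0.0012, 0.0307]
tcp_rot: [3.142, 0.003, 1.324]
force: [-4.0, -12.6, 3.4]
grip_width: 0.0465
grip_force: 6.7
```

The stop is felt: the force jumped from about 6 to 13 N. I'll press a little more and hold.

play_rows(moves=[[0.0005,0,0,0,0,0,50],[0.001,0,0,0,0,0,50],[0.001,0,0,0,0,0,50]])

```text
clock: 16.88
position: [0.5429, -0.0012, 0.0307]
tcp_rot: [3.142, 0.003, 1.324]
force: [-3.2, -12.3, 2.6]
grip_width: 0.0462
grip_force: 6.6
```

play_rows(moves=[[0.0008,0,0,0,0,0,50],[0.0016,0,0,0,0,0,50],[0.0016,0,0,0,0,0,50],[0.0016,0,0,0,0,0,50]])

```text
clock: 17.22
position: [0.5429, -0.0012, 0.0307]
tcp_rot: [-3.142, 0.004, 1.323]
force: [-4.1, -15.8, 3.0]
grip_width: 0.0464
grip_force: 7.9
```

play_rows(moves=[[0,0,0,0,0,0,50],[0,0,0,0,0,0,50],[0,0,0,0,0,0,50],[0,0,0,0,0,0,50],[0,0,0,0,0,0,50],[0,0,0,0,0,0,50],[0,0,0,0,0,0,50],[0,0,0,0,0,0,50],[0,0,0,0,0,0,50],[0,0,0,0,0,0,50],[0,0,0,0,0,0,50],[0,0,0,0,0,0,50],[0,0,0,0,0,0,50],[0,0,0,0,0,0,50]])

```text
clock: 18.38
position: [0.5429, -0.0012, 0.0307]
tcp_rot: [3.142, 0.004, 1.323]
force: [-5.1, -14.8, 2.5]
grip_width: 0.0465
grip_force: 7.9
```

Held at about 15.5 N for more than a second. Releasing and backing away.

play_rows(moves=[[-0.004,0,0,0,0,0,50],[-0.008,0,0,0,0,0,50],[-0.014,0,0,0,0,0,50],[-0.03,0,0,0,0,0,50],[-0.06,0,0,0,0,0,50],[-0.1,0,0,0,0,0,50],[-0.16,0,0,0,0,0,50],[-0.16,0,0,0,0,0,50],[-0.16,0,-0.1,0,0,0,50],[-0.16,0,-0.2,0,0,0,50],[-0.16,0,-0.3,0,0,0,50],[-0.3,0,-0.4,0,0,0,50],[-0.4,0,-0.4,0,0,0,50],[-0.4,0,-0.4,0,0,0,50],[-0.4,0,-0.4,0,0,0,50],[-0.4,0,-0.4,0,0,0,50],[-0.4,0,-0.4,0,0,0,50]])

```text
clock: 19.8
position: [0.4955, -0.1918, 0.2311]
tcp_rot: [3.14, -0.001, 1.324]
force: [0.1, 0.6, -0.1]
grip_width: 0.0464
grip_force: 0.0
```

```bash
python3 look.py; python3 - <<'E'
from h import *
a=get_image("side")["frame"];b=get_image("top")["frame"]
cv2.imwrite("pics/m6.png",np.hstack([cv2.resize(a[130:370,110:410],(400,320)),cv2.resize(b[130:370,100:400],(400,320))])[:,:,::-1])
E
```

```text
19.8 [-0.2452 -0.0009  0.2311] F bay [ 0.65  0.02 -0.15]
cassette 0.59 [[0.138, -0.057], [0.137, 0.057], [-0.041, 0.057], [-0.04, -0.058]]
pusher 0.63 [[0.146, -0.057], [0.149, 0.056], [0.142, 0.03]]
```

View pics/m6.png

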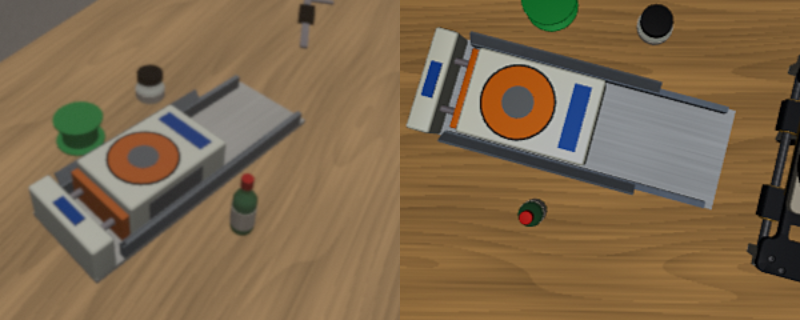

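The cassette lies flat and square, touching the plate (right crop, about 470,90), and the bystanders haven't moved. Handing in.

```bash
python3 -c "
from workcell import env
print(env.sign_off())"
```

```text
the job is handed in; nothing more can be done
None
```

I tipped the cassette flat, drove the orange plate about 45 mm back to its stop, pressed it there at about 15 N for over a second, and backed away with the cassette still touching the plate; the job is handed in, but sign-off returned no verdict.

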